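# Press a lock cylinder home with the pump clamp, then open the clamp

## Robot

A 6-joint arm with a two-finger parallel gripper is mounted at the origin on a cart in front of the work surface, level with it; the furniture and walls round the work are solid. World frame = base frame: x ahead of the robot, y to its left, z up, the work surface at z = 0. Lengths are in m, angles in rad, forces in N, time in s.
With the tool pointing down it reaches from about 0.25 to 0.775 m from the base axis. Payload 4 kg.
Tool frame: the origin (TCP) lies at the very end of the fingers, on their centre line; the grasp point (between the pads) lies 19 mm behind it; z points along the fingers, y is the line along which they close (so a half turn about z gives the same grasp; the last joint's range is limited). The gripper opens to 94 mm and grips with 3 to 60 N. Pads are 16 mm wide; open, the fingers measure 119 mm over their backs; the gripper's body (75 mm by 177 mm) begins 78 mm behind the grasp point.
Start: joints at [-1.429, 0.087, 1.371, -0, 1.684, -0.103], TCP at [0.133, -0.534, 0.206] pointing down, gripper open.
Joint ranges: [-3.1, 3.1], [-0.76, 2.03], [0.27, 2.55], [-1.08, 4.22], [0.17, 2.65], [-2.57, 2.57]. Speed limits (rad/s): [2.79, 2.79, 3.14, 3.14, 3.14, 3.14].

## Interface

Orientations are given as a unit quaternion [x, y, z, w].
In Python, from plant import * gives the robot as it stands.
- The arm moves only by the tool drive_tool, never from a script. Its argument "increments" is a list of rows, each a list of 7 numbers: the shift along the world's x, y, z in m, then the turn, a rotation vector about the world's x, y, z in rad, then the gripper's target within -1 to 1 (fully open at 1, half-way at 0, shut at -1). A call has 1 to 20 rows; each row is the pose to reach, as a shift and turn from the pose commanded when the call began; what a row does not reach only later rows make up. A row lasts 1/12 s, in which the tool goes at most 41.7 mm and 7.16 degrees, less where a joint would pass 70% of its speed; a pose out of reach is approached as far as the arm can. A call with a gripper value outside its range is refused whole. The fingers move at their own pace and stop on an object; "newtons" is the grip in N (left out, the last holds). Time passes only in rows, so rows that repeat a pose let the fingers close. It gives the time, the measured TCP pose, the force, the opening and the grip force at its end, in the units of the state.
- get_state(): the state, without advancing time (a new reading comes with each control period).
- grab_frame(name): name is "side" or "top" or "wrist"; returns a dict with "pixels" (420x560x3 uint8, blue, green, red), "K" (3x3 intrinsics, pixels), "world_from_camera" (4x4, takes a point from camera to world coordinates). Camera axes: x right, y down, z forward; pixel columns grow to the right and rows downward; lengths in m; the calibration is good to about 2 mm. A picture is of the moment at which its call begins. There is no depth.
- job_done(): hands the job in; it is judged then, once.
Trained networks look in the newest picture that a camera, given by its name, has taken for a name from the list of things; names that differ only in an ending like _2 or _b are one class to them, and where a whole thing is asked for, a point or a joint stands for the part that bears it (a point fixed in the world has none). Each returns a list of dicts, best first, with "p" (0 to 1); they miss things now and then, are a little off and sometimes report something else, mostly with a low value. They report only what shows in the picture. A call takes as long as a camera call.
- boxes_of(thing, camera): "box" ([left, top, width, height] in pixels, round what is visible of it).
- outline_of(thing, camera): "mask" (420x560 bool, what is visible of it) and "box" ([left, top, width, height] in pixels, round what is visible of it).
The state is a dict: "time": time; "joint_pos": joint angles; "joint_velocities": joint speeds; "tau": joint torques, N m; "ee_pos": TCP position; "tool_rot": TCP orientation; "wrist_force": force on the tool from outside, world axes, zero at the start; "moment": the same for the moment, N m; "finger_gap": finger opening in m; "finger_force": force on a finger pad.
Only numpy, scipy, OpenCV 4.12 (cv2) and the standard library are available. Lean on these libraries where they do the work, as an engineer would, in place of code of your own. Each camera call takes 0.05 s, during which the arm holds its last target. There are 200 camera calls.

## Task

Pump the trigger of the bench clamp until its pad has pushed the brass lock cylinder fully home in the lock case and bears firmly on it, with about 20 N for a second and never more than 35 N. Then press the release lever down and slide the jaw all the way back against the housing, leaving the cylinder home. Move the cylinder only with the clamp and the jaw forward only with the trigger, do not touch the jaw before the lever is down, and leave the other tools where they lie.

Things in the scene. Friction and masses are not known exactly. Their poses are not given: they have to be found in the camera images.
- bench_clamp: bench clamp fixed to the desk: steel base plate 355 x 100 x 12 mm with a grey housing (x -95 to -10 mm in its frame, 44 wide, top 74 mm above the desk) through which a toothed bar slides. Origin on the desk under the plate; x = closing direction (towards the lock case), z up. Trigger over the rear (x -140 to -30), release lever on the +y side, jaw in front, lock case near x +138.
- trigger (a joint): pump trigger, rad: 0 up (sprung), 0.36 down at a hard stop. Pressing down at trigger_plate takes 3 to 5 N free, plus 0.31 N per newton on the pad (about 9 N on the finger = 15 N on the pad, 11 N = 20 N, 15 N = 35 N). A full stroke drives the jaw 8 mm, 2 clicks of 4 mm; when the trigger rises the jaw stays at the last full click, so a held part stroke may fall back by up to 4.5 mm.
- trigger_plate (a point): middle of the top of the trigger's black ribbed press plate (46 mm along the clamp's x, 28 mm wide), 90 mm behind the hinge, which is 78 mm above the desk; at rest 102 mm above the desk, fully down 70 mm. Press it straight down from above; the trigger's own hard stop feels like resistance too.
- jaw_bar (a joint): how far the jaw stands forward of its rear stop, m: 0 = fully back against the housing, 0.085 at most. With the lever up the ratchet lets it move forward only, in clicks of 4 mm. With the lever down it slides both ways against about 2 N of friction.
- jaw_head: the dark steel jaw block on the end of the bar (32 x 34 x 38 mm, top 58 mm above the desk), with the black knob on it and the pad in front. Its frame is parallel to the clamp's; the block's middle is at x = +10 mm.
- jaw_knob (a point): middle of the upright black round knob on the jaw block: diameter 20 mm, from 57 to 103 mm above the desk; this point is 88 mm above the desk. Take it from above to slide the jaw.
- pressure_pad: round steel nose, diameter 11 mm, that stands 18 mm out of the front of the jaw block on a coil spring of 3 N/mm (up to 18 mm of give); it alone touches the cylinder. Frame parallel to the clamp's; the tip is at x = +44, z = +40 mm in it. Pressed back 5 mm it bears with 15 N, 11.7 mm with 35 N. One click more on a cylinder that is home adds 12 N.
- release (a joint): release lever, rad: 0 up (ratchet engaged), 0.5 fully down (both pawls lifted; they are clear of the teeth beyond about 0.3). It takes about 4 N at its plate, stays where it is left, and has a hard stop at 0.5.
- release_plate (a point): middle of the upper face of the release lever's dark steel plate (26 x 28 mm), on the clamp's +y side; with the lever up 72 mm above the desk, with it down 49 mm. The lever turns about an axis along the clamp's x, 46 mm from this point towards the housing.
- lock_case: aluminium lock case, 66 x 44 x 62 mm, fixed on the base plate in front of the jaw, x axis as the clamp's; origin under its middle, so its front face is at x = -33 mm.
- cyl_slide (a joint): how far the brass lock cylinder still stands out from its home position, m: 0 = fully home, its face flush with the front face of the lock case; it starts 10 to 18 mm out. It is a tight fit: about 8 N moves it, and it stays where it is left.
- lock_cylinder: brass lock cylinder, 64 mm long, 17 mm wide, 33 mm high, in the lock case; its long axis (own y) lies along the clamp's x and its face, 32 mm from its origin along its own +y, looks at the pad.
- cylinder_nickel: bystander: loose nickel lock cylinder, 72 mm long, on the desk beside the clamp; origin under its middle.
- pin_punch: bystander: loose steel pin punch, 100 mm long, diameter 10 mm; origin under its middle.
- driver_red: bystander: screwdriver with red handle, 191 mm long; origin under its middle.
- oil_bottle: bystander: small oil bottle, diameter 33 mm, 98 mm high, standing behind the lock case; origin under its middle.
- pliers_red: bystander: pliers with red handles, 201 mm long, lying behind the rear end of the bar; origin under their middle.

How it is judged:
By the outcome, as a careful person would: the job done as asked, in the order asked, and still so for the second after the job is handed in, with the robot touching nothing.
It also fails if it takes over 69 s, if anything falls off the work surface, if the arm or the gripper's body presses on something with over 40 N, if the wrist force passes 120 N, or if a joint passes its speed limit or range.

## Working session

There is one attempt and no reset: what is moved stays moved. The work goes in short steps, Python scripts to look and compute and a tool call to move; the robot and the scene stay as the last step left them, time stands still between calls to the robot, and variables do not carry over. Pictures are saved under pics/ and viewed, at most 10 in all, crops included, and the job is handed in when it is done.

Besides the shell and the picture viewer there is one more tool, called after ">>>" by a JSON object that holds its "op" and its "data", one argument or row to a line. drive_tool: Moves the arm, as the interface text tells. Its arguments: {"type":"object","properties":{"increments":{"type":"array"},"newtons":{"type":"number"}},"required":["increments"]}

```bash
mkdir -p pics; cat > h.py <<'E'
from plant import *
import numpy as np, cv2
def ray(f,u,v):
    T=np.array(f["world_from_camera"]);K=np.array(f["K"])
    d=T[:3,:3]@np.linalg.solve(K,[u,v,1.0]);return T[:3,3],d
def atz(f,u,v,z):
    o,d=ray(f,u,v);return o+d*(z-o[2])/d[2]
def proj(f,p):
    T=np.linalg.inv(np.array(f["world_from_camera"]));q=np.array(f["K"])@(T[:3,:3]@np.array(p)+T[:3,3]);return q[:2]/q[2]
def cen(n,c):
    r=outline_of(n,c)
    if not r: return None
    m=r[0]["mask"].astype(np.uint8);v,u=np.nonzero(m);return r[0]["p"],u.mean(),v.mean(),r[0]["box"]
E
python3 - <<'E'
from h import *
np.set_printoptions(precision=4,suppress=True)
F={c:grab_frame(c) for c in("top","side")}
for c in F:
    cv2.imwrite(f"pics/{c}0.png",F[c]["pixels"]);print(c,np.array(F[c]["world_from_camera"]))
    for n in "bench_clamp trigger_plate jaw_knob jaw_head release_plate lock_case lock_cylinder pressure_pad oil_bottle".split():
        r=cen(n,c); print(c,n,r, None if not r else atz(F[c],r[1],r[2],{"trigger_plate":.1,"jaw_knob":.103,"release_plate":.072,"lock_case":.062}.get(n,.04)))
print(get_state())
E
```

```text
top [[ 0.0155 -0.996   0.0884  0.4786]
 [-0.9998 -0.0146  0.0115 -0.0242]
 [-0.0101 -0.0886 -0.996   0.9685]
 [ 0.      0.      0.      1.    ]]
top bench_clamp (0.57, np.float64(263.8091750725439), np.float64(214.68536686472297), [167.0, 173.7, 173.6, 86.5]) [0.5637 0.0006 0.04  ]
top trigger_plate (0.97, np.float64(298.5), np.float64(199.96476964769647), [265.9, 185.9, 59.2, 30.6]) [ 0.5875 -0.0669  0.1   ]
top jaw_knob (0.7, np.float64(240.7864077669903), np.float64(217.48300970873785), [222.5, 206.8, 41.5, 22.4]) [0.552  0.0426 0.103 ]
top jaw_head (0.83, np.float64(241.19794344473007), np.float64(217.48843187660668), [224.3, 206.6, 35.2, 20.3]) [0.5573 0.0466 0.04  ]
top release_plate (0.81, np.float64(290.0658307210031), np.float64(233.6959247648903), [281.4, 219.4, 19.3, 28.4]) [ 0.5241 -0.0524  0.072 ]
top lock_case (0.68, np.float64(188.31688596491227), np.float64(230.8234649122807), [169.1, 213.9, 40.0, 31.2]) [0.5273 0.1495 0.062 ]
top lock_cylinder None None
top pressure_pad (0.54, np.float64(226.22448979591837), np.float64(221.46938775510205), [221.4, 223.4, 9.7, 1.0]) [
[... 1132 characters left out ...]

side lock_cylinder None None
side pressure_pad None None
side oil_bottle (0.86, np.float64(225.24161073825502), np.float64(285.61577181208054), [213.8, 258.3, 22.9, 46.0]) [0.5982 0.2193 0.04  ]
{'time': 1.0, 'joint_pos': array([-1.4291,  0.0872,  1.3707, -0.    ,  1.6836, -0.1031]), 'joint_velocities': array([ 0.0008, -0.0008,  0.0019, -0.0007, -0.0003,  0.001 ]), 'tau': array([ -0.0011, -34.0046, -30.2604,   0.0717,   0.0238,   0.    ]), 'ee_pos': array([ 0.1333, -0.5336,  0.2055]), 'tool_rot': array([ 0.9925,  0.1221, -0.    ,  0.0001]), 'wrist_force': array([-0.3059,  0.7188,  0.4662]), 'moment': array([ 0.0354,  0.0099, -0.0568]), 'finger_force': 0.0, 'finger_gap': 0.09371288290947212}
```

View pics/top0.png

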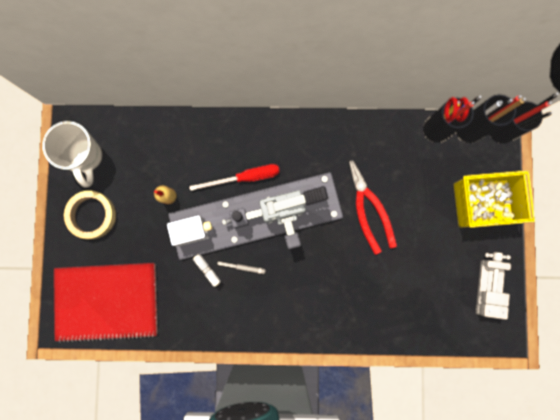

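View pics/side0.png

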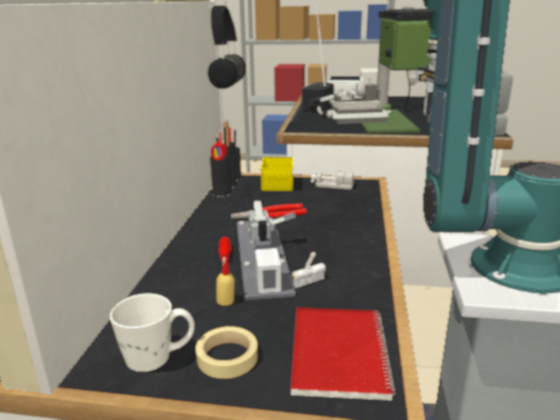

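The top view shows the clamp's plate from about (170,235) to (340,195). The lock case is at (187,231), the knob at (238,216), the black trigger plate at about (318,194) and the release plate at (292,241). Next I'll enlarge this.

```bash
python3 - <<'E'
from h import *
im=cv2.imread("pics/top0.png")[160:270,150:350]
cv2.imwrite("pics/crop1.png",cv2.resize(im,None,fx=4,fy=4,interpolation=cv2.INTER_CUBIC))
E
```

```text
(no output)
```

View pics/crop1.png

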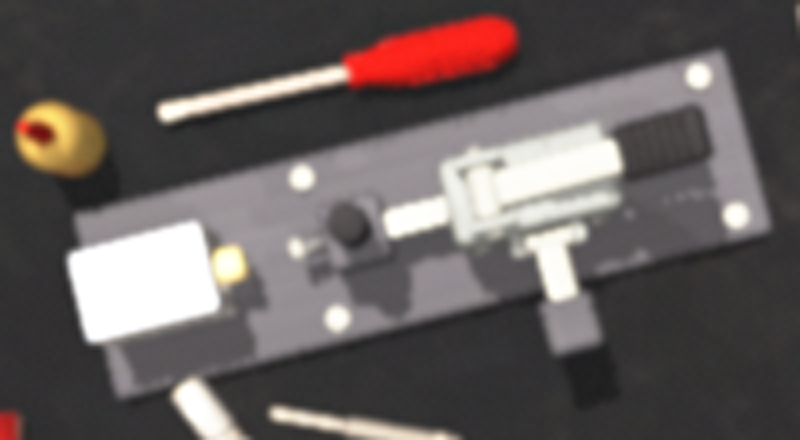

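```bash
python3 - <<'E'
from h import *
np.set_printoptions(precision=4,suppress=True)
f=grab_frame("top")
P=lambda u,v,z:atz(f,150+(u+.5)/4-.5,160+(v+.5)/4-.5,z)
pl=[P(*c,.012) for c in[(75,212),(722,50),(772,232),(118,398)]]
print(pl,[np.linalg.norm(pl[i]-pl[i-1]) for i in range(4)])
c=np.mean(pl,0);ax=(pl[0]-pl[1]+pl[3]-pl[2])[:2];ax/=np.linalg.norm(ax);ay=np.array([-ax[1],ax[0]])
print("centre",c,"yaw",np.degrees(np.arctan2(ax[1],ax[0])))
loc=lambda p:np.array([(p[:2]-c[:2])@ax,(p[:2]-c[:2])@ay])
for n,u,v,z in[("trig",664,142,.102),("trigfront",617,152,.095),("trigback",708,133,.107),("knob",350,225,.103),("rel",573,325,.072),("padtip",293,248,.04),("cylface",245,265,.045),("case",145,283,.062),("casefront",212,265,.062),("hous front",447,195,.074),("hous back",600,135,.074)]:
    p=P(u,v,z);print(n,p,loc(p))
print(c[:2]+0*ax)
E
```

```text
[array([0.5677, 0.2024, 0.012 ]), array([ 0.6587, -0.1375,  0.012 ]), array([ 0.5625, -0.164 ,  0.012 ]), array([0.4706, 0.1765, 0.012 ])] [np.float64(0.10051650235499833), np.float64(0.35182774027330926), np.float64(0.09981101389155336), np.float64(0.35266078569772435)]
centre [0.5649 0.0193 0.012 ] yaw 105.0514472426835
trig [ 0.597  -0.0993  0.102 ] [-0.1229 -0.0001]
trigfront [ 0.5928 -0.0774  0.095 ] [-0.1007 -0.0018]
trigback [ 0.6009 -0.1197  0.107 ] [-0.1437  0.0014]
knob [0.5549 0.0496 0.103 ] [0.0318 0.0018]
rel [ 0.5101 -0.0581  0.072 ] [-0.0605  0.073 ]
padtip [0.5483 0.0838 0.04  ] [ 0.0665 -0.0007]
cylface [0.5389 0.1073 0.045 ] [0.0917 0.0022]
case [0.5281 0.1544 0.062 ] [0.14   0.0004]
casefront [0.5376 0.1213 0.062 ] [ 0.1056 -0.0001]
hous front [0.573  0.0046 0.074 ] [-0.0163 -0.004 ]
hous back [ 0.6038 -0.0702  0.074 ] [-0.0966 -0.0143]
[0.5649 0.0193]
```

The measured plate is 352 x 100 mm, which agrees with its stated size. Clamp yaw is 105°, the pad-to-cylinder gap is about 25 mm and the cylinder stands out about 14 mm. I'll move above the trigger with the fingers shut.

>>> {"op": "drive_tool", "data": {
  "increments": [
    [0.464,0.434,-0.045,0,0,1.589,-1],
    [0.464,0.434,-0.045,0,0,1.589,-1],
    [0.464,0.434,-0.045,0,0,1.589,-1],
    [0.464,0.434,-0.045,0,0,1.589,-1],
    [0.464,0.434,-0.045,0,0,1.589,-1],
    [0.464,0.434,-0.045,0,0,1.589,-1],
    [0.464,0.434,-0.045,0,0,1.589,-1],
    [0.464,0.434,-0.045,0,0,1.589,-1],
    [0.464,0.434,-0.045,0,0,1.589,-1],
    [0.464,0.434,-0.045,0,0,1.589,-1],
    [0.464,0.434,-0.045,0,0,1.589,-1],
    [0.464,0.434,-0.045,0,0,1.589,-1],
    [0.464,0.434,-0.045,0,0,1.589,-1],
    [0.464,0.434,-0.045,0,0,1.589,-1],
    [0.464,0.434,-0.045,0,0,1.589,-1],
    [0.464,0.434,-0.045,0,0,1.589,-1],
    [0.464,0.434,-0.045,0,0,1.589,-1],
    [0.464,0.434,-0.045,0,0,1.589,-1]
  ]
}}

```text
time: 2.55
ee_pos: [0.597, -0.0996, 0.16]
tool_rot: [0.608, 0.794, -0.001, -0.0]
wrist_force: [-0.4, 0.2, 0.2]
finger_gap: 0.0003
finger_force: 0.0
```

>>> {"op": "drive_tool", "data": {
  "increments": [
    [0,0,-0.03,0,0,0,-1],
    [0,0,-0.054,0,0,0,-1],
    [0,0,-0.06,0,0,0,-1],
    [0,0,-0.066,0,0,0,-1],
    [0,0,-0.072,0,0,0,-1],
    [0,0,-0.078,0,0,0,-1],
    [0,0,-0.084,0,0,0,-1],
    [0,0,-0.088,0,0,0,-1],
    [0,0,-0.088,0,0,0,-1]
  ]
}}

```text
time: 3.3
ee_pos: [0.598, -0.1008, 0.0727]
tool_rot: [0.608, 0.794, -0.0, 0.001]
wrist_force: [-1.1, -4.4, 3.9]
finger_gap: 0.0002
finger_force: 2.3
```

>>> {"op": "drive_tool", "data": {
  "increments": [
    [0,0,-0.002,0,0,0,-1],
    [0,0,-0.003,0,0,0,-1],
    [0,0,-0.003,0,0,0,-1]
  ]
}}

```text
time: 3.55
ee_pos: [0.5981, -0.1006, 0.0713]
tool_rot: [0.608, 0.794, -0.0, 0.002]
wrist_force: [-0.5, -4.3, 6.9]
finger_gap: 0.0004
finger_force: 3.6
```

```bash
cat > look.py <<'E'
from h import *
import sys
np.set_printoptions(precision=4,suppress=True)
c0=np.array([.5649,.0193]);ax=np.array([-.2597,.9657]);ay=np.array([-.9657,-.2597])
def L(p): return np.array([(p[:2]-c0)@ax,(p[:2]-c0)@ay])
f=grab_frame("top")
r=cen("jaw_head","top"); print("jaw",r, r and L(atz(f,r[1],r[2],.075)))
crop=cv2.resize(f["pixels"][160:270,150:350],None,fx=4,fy=4,interpolation=cv2.INTER_CUBIC)
cv2.imwrite(sys.argv[1],crop)
# bright/brass profile along clamp axis at z=.04
import numpy as np
s=np.arange(.02,.125,.002);out=[]
for x in s:
    p=c0+ax*x;u,v=proj(f,[*p,.04]);out.append(cv2.getRectSubPix(f["pixels"],(1,1),(float(u),float(v)))[0,0])
if len(sys.argv)>2: print([(round(float(x)*1000),o.tolist()) for x,o in zip(s,out)])
print({k:np.round(v,4) for k,v in get_state().items() if k in("time","ee_pos","wrist_force")})
E
python3 look.py pics/a1.png
```

```text
jaw (0.57, np.float64(237.27014218009478), np.float64(218.56635071090048), [220.0, 212.0, 40.8, 18.7]) [0.0345 0.004 ]
{'time': np.float64(3.65), 'ee_pos': array([ 0.5981, -0.1006,  0.0712]), 'wrist_force': array([-1.7175, -4.0653,  7.1823])}
```

>>> {"op": "drive_tool", "data": {
  "increments": [
    [0,0,0.02,0,0,0,-1],
    [0,0,0.036,0,0,0,-1],
    [0,0,0.036,0,0,0,-1],
    [0,0,0.028,0,0,0,-1],
    [0,0,0.02,0,0,0,-1],
    [0,0,0.012,0,0,0,-1],
    [0,0,0.005,0,0,0,-1],
    [0,0,0.0,0,0,0,-1],
    [0,0,0.0,0,0,0,-1],
    [0,0,0.0,0,0,0,-1],
    [0,0,0.02,0,0,0,-1],
    [0,0,0.036,0,0,0,-1],
    [0,0,0.036,0,0,0,-1],
    [0,0,0.028,0,0,0,-1],
    [0,0,0.02,0,0,0,-1],
    [0,0,0.012,0,0,0,-1],
    [0,0,0.005,0,0,0,-1],
    [0,0,0.0,0,0,0,-1],
    [0,0,0.0,0,0,0,-1],
    [0,0,0.0,0,0,0,-1]
  ]
}}

```text
time: 5.32
ee_pos: [0.5972, -0.0999, 0.0711]
tool_rot: [0.608, 0.794, -0.0, 0.0]
wrist_force: [-2.2, -1.9, 14.0]
finger_gap: 0.0006
finger_force: 7.0
```

```bash
python3 look.py pics/a2.png p
```

```text
jaw (0.87, np.float64(231.96058091286307), np.float64(220.04771784232366), [212.1, 210.3, 47.8, 23.7]) [0.0453 0.0042]
[(20, [252, 254, 254]), (22, [252, 254, 255]), (24, [252, 254, 254]), (26, [252, 254, 254]), (28, [252, 254, 254]), (30, [252, 254, 255]), (32, [252, 254, 254]), (34, [252, 254, 254]), (36, [252, 254, 255]), (38, [253, 255, 255]), (40, [250, 254, 254]), (42, [226, 235, 238]), (44, [175, 183, 189]), (46, [145, 143, 148]), (48, [140, 136, 142]), (50, [116, 112, 116]), (52, [73, 70, 73]), (54, [41, 39, 42]), (56, [45, 43, 45]), (58, [59, 58, 61]), (60, [68, 67, 71]), (62, [69, 69, 73]), (64, [70, 69, 74]), (66, [72, 71, 75]), (68, [81, 80, 84]), (70, [98, 96, 101]), (72, [116, 114, 119]), (74, [131, 131, 135]), (76, [145, 148, 152]), (78, [156, 161, 166]), (80, [163, 168, 173]), (82, [168, 172, 178]), (84, [173, 177, 183]), (86, [186, 195, 200]), (88, [216, 229, 232]), (90, [232, 243, 246]), (92, [220, 241, 245]), (94, [202, 245, 249]), (96, [222, 255, 255]), (98, [238, 255, 255]), (100, [244, 255, 255]), (102, [244, 255, 255]), (104, [240, 255, 255]), (106, [224, 254, 254]), (108, [196, 238, 243]), (110, [222, 235, 240]), (112, [249, 249, 250]), (114, [255, 255, 255]), (116, [255, 255, 255]), (118, [255, 255, 255]), (120, [255, 255, 255]), (122, [255, 255, 255]), (124, [255, 255, 255])]
{'time': np.float64(5.4167), 'ee_pos': array([ 0.5972, -0.0999,  0.0711]), 'wrist_force': array([-2.6731, -1.5991, 13.5175])}
```

View pics/a2.png

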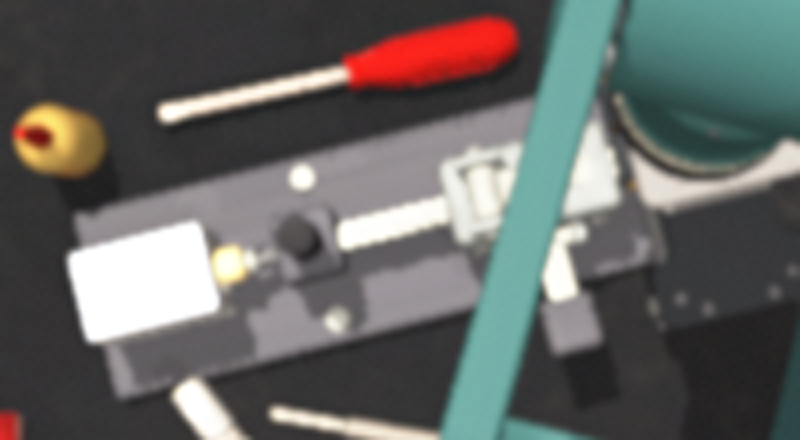

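The knob has moved from (350,225) to (298,238), which is 24 mm, and the pad tip is now right at the brass face near (245,265). I'll do stroke 4 more slowly.

>>> {"op": "drive_tool", "data": {
  "increments": [
    [0,0,0.02,0,0,0,-1],
    [0,0,0.036,0,0,0,-1],
    [0,0,0.036,0,0,0,-1],
    [0,0,0.028,0,0,0,-1],
    [0,0,0.022,0,0,0,-1],
    [0,0,0.016,0,0,0,-1],
    [0,0,0.01,0,0,0,-1],
    [0,0,0.005,0,0,0,-1],
    [0,0,0.0,0,0,0,-1],
    [0,0,0.0,0,0,0,-1],
    [0,0,0.0,0,0,0,-1]
  ]
}}

```text
time: 6.33
ee_pos: [0.5976, -0.1004, 0.071]
tool_rot: [0.608, 0.794, -0.0, 0.001]
wrist_force: [-2.9, -2.5, 14.5]
finger_gap: 0.0002
finger_force: 7.5
```

```bash
python3 look.py pics/a3.png
```

```text
jaw (0.76, np.float64(231.18782608695653), np.float64(220.33217391304348), [209.0, 208.7, 51.2, 25.4]) [0.0469 0.0044]
{'time': np.float64(6.4333), 'ee_pos': array([ 0.5976, -0.1004,  0.071 ]), 'wrist_force': array([-1.6217, -1.8383, 15.3727])}
```

View pics/a3.png

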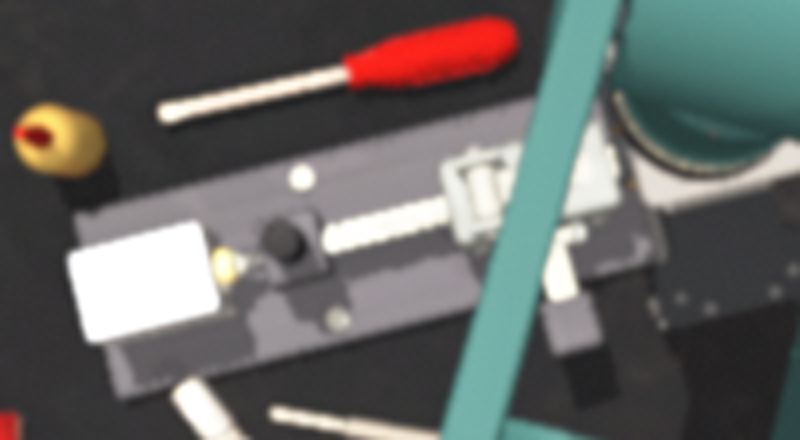

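The knob is at (283,240) and the brass face has moved to about u=238, roughly 4 mm in. The cylinder still stands out about 9 mm, so I'll do stroke 5 in full.

>>> {"op": "drive_tool", "data": {
  "increments": [
    [0,0,0.02,0,0,0,-1],
    [0,0,0.036,0,0,0,-1],
    [0,0,0.036,0,0,0,-1],
    [0,0,0.028,0,0,0,-1],
    [0,0,0.022,0,0,0,-1],
    [0,0,0.016,0,0,0,-1],
    [0,0,0.01,0,0,0,-1],
    [0,0,0.006,0,0,0,-1],
    [0,0,0.004,0,0,0,-1],
    [0,0,0.004,0,0,0,-1]
  ]
}}

```text
time: 7.27
ee_pos: [0.5967, -0.1, 0.0718]
tool_rot: [0.608, 0.794, -0.001, -0.001]
wrist_force: [0.6, -1.3, 6.3]
finger_gap: 0.0007
finger_force: 3.3
```

```bash
python3 look.py pics/a4.png
```

```text
jaw (0.69, np.float64(275.1118421052632), np.float64(206.76315789473685), [265.4, 198.4, 32.4, 16.3]) [-0.0432 -0.0004]
{'time': np.float64(7.3667), 'ee_pos': array([ 0.5967, -0.1   ,  0.0721]), 'wrist_force': array([-0.1015, -2.3579,  6.2908])}
```

View pics/a4.png

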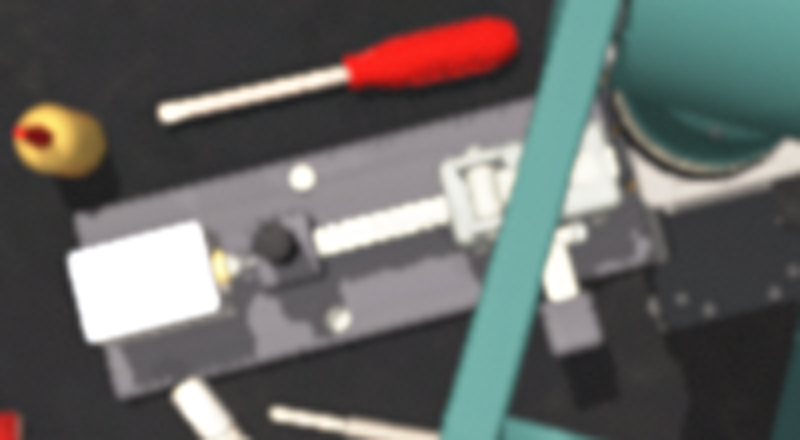

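The knob is at (274,243) and brass still shows from u=217 to 230, so about 5 mm remains. It looks as though the last click didn't latch, so I'll press a little further down in this stroke.

>>> {"op": "drive_tool", "data": {
  "increments": [
    [0,0,-0.002,0,0,0,-1],
    [0,0,-0.004,0,0,0,-1],
    [0,0,-0.006,0,0,0,-1],
    [0,0,-0.006,0,0,0,-1],
    [0,0,-0.006,0,0,0,-1]
  ]
}}

```text
time: 7.78
ee_pos: [0.597, -0.1, 0.0709]
tool_rot: [0.608, 0.794, -0.0, 0.0]
wrist_force: [-7.1, 0.5, 20.9]
finger_gap: 0.0006
finger_force: 10.5
```

```bash
cat > look2.py <<'E'
from h import *
import sys
np.set_printoptions(precision=4,suppress=True)
c0=np.array([.5649,.0193]);ax=np.array([-.2597,.9657])
f=grab_frame("top");p=f["pixels"].astype(int)
# knob: darkest blob near axis at z .103; sub-pixel along axis
o=[];
for x in np.arange(.02,.11,.0005):
    q=[]
    for y in(-.004,0,.004):
        w=c0+ax*x+np.array([ax[1]*-1,ax[0]])*(y+.003)
        u,v=proj(f,[*w,.103]);q.append(cv2.getRectSubPix(f["pixels"],(1,1),(float(u),float(v))).mean())
    o.append(np.mean(q))
o=np.array(o);X=np.arange(.02,.11,.0005);w=np.clip(58-o,0,None);w[X>.1]=0;print("knob x",(X*w).sum()/w.sum(), "n",(w>0).sum()*.5)
b=(p[:,:,2]-p[:,:,0]);sub=b[215:240,195:215];print("brass px",np.clip(sub-15,0,None).sum())
print({k:np.round(v,4) for k,v in get_state().items() if k in("time","ee_pos","wrist_force")})
if len(sys.argv)>1:
    crop=f["pixels"][200:250,180:240];cv2.imwrite(sys.argv[1],cv2.resize(crop,None,fx=10,fy=10,interpolation=cv2.INTER_CUBIC))
E
python3 look2.py
python3 - <<'E'
import cv2,numpy as np
for n in("crop1","a1","a2","a3","a4"):
    p=cv2.imread(f"pics/{n}.png").astype(int);b=p[220:320,180:260];print(n,np.clip(b[:,:,2]-b[:,:,0]-15,0,None).sum())
    g=p.mean(2)[190:280,240:380];v,u=np.nonzero(g<50);print(np.median(u)+240,np.median(v)+190)
E
```

```text
knob x 0.06122580645161294 n 1.5
brass px 1715
{'time': np.float64(7.8333), 'ee_pos': array([ 0.597 , -0.1   ,  0.0709]), 'wrist_force': array([-5.7278, -0.5159, 22.0015])}
crop1 47677
362.0 238.0
a1 47616
345.0 241.0
a2 45384
313.0 250.0
a3 34059
299.0 252.0
a4 27873
290.0 255.0
```

```bash
cat > look3.py <<'E'
from h import *
import sys
f=grab_frame("top");p=cv2.resize(f["pixels"][160:270,150:350],None,fx=4,fy=4,interpolation=cv2.INTER_CUBIC)
cv2.imwrite(sys.argv[1],p);p=p.astype(int)
b=p[220:320,180:260];print("brass",np.clip(b[:,:,2]-b[:,:,0]-15,0,None).sum())
g=p.mean(2)[190:280,240:380];v,u=np.nonzero(g<50);print("knob",np.median(u)+240,np.median(v)+190)
print({k:np.round(v,4).tolist() for k,v in get_state().items() if k in("time","ee_pos","wrist_force")})
E
python3 look3.py pics/a5.png
```

```text
brass 27731
knob 290.0 254.0
{'time': 7.8833, 'ee_pos': [0.5969, -0.1, 0.0709], 'wrist_force': [-7.1863, -0.9067, 20.4806]}
```

>>> {"op": "drive_tool", "data": {
  "increments": [
    [0,0,0.02,0,0,0,-1],
    [0,0,0.04,0,0,0,-1],
    [0,0,0.04,0,0,0,-1]
  ]
}}

```text
time: 8.13
ee_pos: [0.5981, -0.0995, 0.1091]
tool_rot: [0.608, 0.794, 0.001, 0.001]
wrist_force: [0.4, -0.3, 0.5]
finger_gap: 0.0004
finger_force: 0.0
```

```bash
python3 look3.py pics/a6.png
```

```text
brass 27781
knob 292.0 255.0
{'time': 8.1833, 'ee_pos': [0.5974, -0.0994, 0.107], 'wrist_force': [0.4321, 0.4339, -1.6031]}
```

>>> {"op": "drive_tool", "data": {
  "increments": [
    [0,0,-0.006,0,0,0,-1],
    [0,0,-0.012,0,0,0,-1],
    [0,0,-0.016,0,0,0,-1],
    [0,0,-0.02,0,0,0,-1],
    [0,0,-0.02,0,0,0,-1]
  ]
}}

```text
time: 8.6
ee_pos: [0.5972, -0.1007, 0.0853]
tool_rot: [0.609, 0.794, -0.001, 0.0]
wrist_force: [1.3, -3.3, 5.1]
finger_gap: 0.0002
finger_force: 2.6
```

>>> {"op": "drive_tool", "data": {
  "increments": [
    [0,0,-0.004,0,0,0,-1],
    [0,0,-0.006,0,0,0,-1],
    [0,0,-0.006,0,0,0,-1]
  ]
}}

```text
time: 8.85
ee_pos: [0.5973, -0.101, 0.0805]
tool_rot: [0.609, 0.794, -0.001, 0.001]
wrist_force: [0.9, -3.5, 7.7]
finger_gap: 0.0003
finger_force: 3.7
```

>>> {"op": "drive_tool", "data": {
  "increments": [
    [0,0,-0.003,0,0,0,-1],
    [0,0,-0.005,0,0,0,-1],
    [0,0,-0.005,0,0,0,-1]
  ]
}}

```text
time: 9.1
ee_pos: [0.5973, -0.101, 0.0756]
tool_rot: [0.609, 0.794, -0.001, 0.001]
wrist_force: [0.1, -2.6, 8.1]
finger_gap: 0.0002
finger_force: 4.0
```

>>> {"op": "drive_tool", "data": {
  "increments": [
    [0,0,-0.003,0,0,0,-1],
    [0,0,-0.006,0,0,0,-1],
    [0,0,-0.006,0,0,0,-1],
    [0,0,-0.006,0,0,0,-1]
  ]
}}

```text
time: 9.43
ee_pos: [0.5973, -0.1008, 0.0711]
tool_rot: [0.608, 0.794, -0.001, 0.001]
wrist_force: [-0.9, -2.7, 11.9]
finger_gap: 0.0004
finger_force: 5.8
```

```bash
python3 look3.py pics/a7.png
```

```text
brass 4796
knob 275.0 257.0
{'time': 9.4833, 'ee_pos': [0.5973, -0.1008, 0.0711], 'wrist_force': [-1.8317, -1.903, 11.8235]}
```

```bash
python3 - <<'E'
import cv2
p=cv2.imread("pics/a7.png")[190:310,60:340];cv2.imwrite("pics/a7c.png",cv2.resize(p,None,fx=2.8,fy=2.8,interpolation=cv2.INTER_CUBIC))
E
```

```text
(no output)
```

View pics/a7c.png

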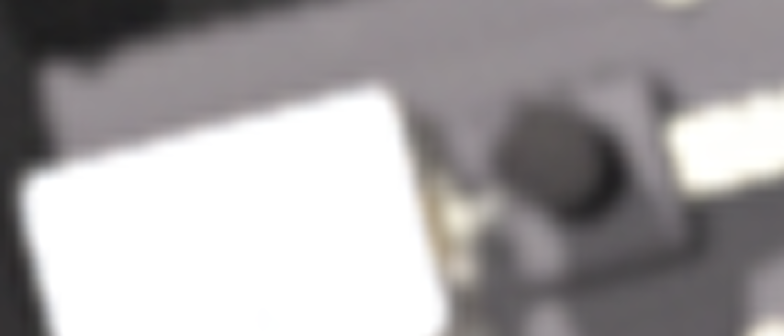

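Brass is almost out of sight at the case's front edge, so the cylinder is near home. I'll do the next stroke gently with force feedback.

>>> {"op": "drive_tool", "data": {
  "increments": [
    [0,0,0.02,0,0,0,-1],
    [0,0,0.037,0,0,0,-1],
    [0,0,0.037,0,0,0,-1],
    [0,0,0.031,0,0,0,-1],
    [0,0,0.029,0,0,0,-1],
    [0,0,0.027,0,0,0,-1],
    [0,0,0.027,0,0,0,-1]
  ]
}}

```text
time: 10.07
ee_pos: [0.596, -0.0994, 0.0948]
tool_rot: [0.608, 0.794, -0.001, -0.002]
wrist_force: [0.9, -0.1, 1.5]
finger_gap: 0.0002
finger_force: 1.1
```

>>> {"op": "drive_tool", "data": {
  "increments": [
    [0,0,-0.002,0,0,0,-1],
    [0,0,-0.002,0,0,0,-1]
  ]
}}

```text
time: 10.23
ee_pos: [0.5962, -0.0994, 0.0942]
tool_rot: [0.608, 0.794, -0.001, -0.001]
wrist_force: [-1.4, -0.0, 2.8]
finger_gap: 0.0002
finger_force: 1.1
```

>>> {"op": "drive_tool", "data": {
  "increments": [
    [0,0,-0.002,0,0,0,-1],
    [0,0,-0.002,0,0,0,-1]
  ]
}}

```text
time: 10.4
ee_pos: [0.5968, -0.0995, 0.0929]
tool_rot: [0.608, 0.794, -0.0, -0.001]
wrist_force: [-1.1, 0.1, 2.3]
finger_gap: 0.0007
finger_force: 1.1
```

>>> {"op": "drive_tool", "data": {
  "increments": [
    [0,0,-0.002,0,0,0,-1],
    [0,0,-0.002,0,0,0,-1]
  ]
}}

```text
time: 10.57
ee_pos: [0.5972, -0.0997, 0.0913]
tool_rot: [0.608, 0.794, -0.0, 0.0]
wrist_force: [-1.0, -0.6, 3.3]
finger_gap: 0.0006
finger_force: 1.3
```

>>> {"op": "drive_tool", "data": {
  "increments": [
    [0,0,-0.002,0,0,0,-1],
    [0,0,-0.003,0,0,0,-1],
    [0,0,-0.003,0,0,0,-1]
  ]
}}

```text
time: 10.82
ee_pos: [0.5974, -0.1, 0.0889]
tool_rot: [0.608, 0.794, -0.0, 0.0]
wrist_force: [-2.0, -1.3, 5.4]
finger_gap: 0.0008
finger_force: 2.3
```

>>> {"op": "drive_tool", "data": {
  "increments": [
    [0,0,-0.002,0,0,0,-1],
    [0,0,-0.003,0,0,0,-1],
    [0,0,-0.003,0,0,0,-1]
  ]
}}

```text
time: 11.07
ee_pos: [0.5975, -0.1002, 0.0864]
tool_rot: [0.608, 0.794, -0.0, 0.001]
wrist_force: [-2.1, -1.1, 6.2]
finger_gap: 0.0007
finger_force: 3.2
```

>>> {"op": "drive_tool", "data": {
  "increments": [
    [0,0,-0.002,0,0,0,-1],
    [0,0,-0.003,0,0,0,-1],
    [0,0,-0.003,0,0,0,-1]
  ]
}}

```text
time: 11.32
ee_pos: [0.5976, -0.1004, 0.0839]
tool_rot: [0.608, 0.794, -0.0, 0.001]
wrist_force: [-3.5, -2.1, 7.7]
finger_gap: 0.0001
finger_force: 3.9
```

```bash
python3 look3.py pics/a8.png
```

```text
brass 4568
knob 276.0 258.0
{'time': 11.3667, 'ee_pos': [0.5976, -0.1004, 0.084], 'wrist_force': [-3.5722, -1.386, 7.7577]}
```

>>> {"op": "drive_tool", "data": {
  "increments": [
    [0,0,-0.002,0,0,0,-1],
    [0,0,-0.004,0,0,0,-1],
    [0,0,-0.004,0,0,0,-1]
  ]
}}

```text
time: 11.62
ee_pos: [0.5977, -0.1006, 0.0805]
tool_rot: [0.608, 0.794, -0.0, 0.001]
wrist_force: [-2.8, -1.1, 10.6]
finger_gap: 0.0007
finger_force: 5.1
```

>>> {"op": "drive_tool", "data": {
  "increments": [
    [0,0,-0.002,0,0,0,-1],
    [0,0,-0.004,0,0,0,-1],
    [0,0,-0.004,0,0,0,-1]
  ]
}}

```text
time: 11.87
ee_pos: [0.5977, -0.1006, 0.0768]
tool_rot: [0.608, 0.794, -0.0, 0.001]
wrist_force: [-4.5, -2.1, 11.0]
finger_gap: 0.0003
finger_force: 5.5
```

```bash
python3 look3.py pics/a9.png
```

```text
brass 5069
knob 272.0 259.0
{'time': 11.9167, 'ee_pos': [0.5977, -0.1006, 0.0769], 'wrist_force': [-4.8634, -1.649, 11.2865]}
```

Finger force is 11 N with the trigger still clear of its stop and the brass no longer moving, so the pad bears with about 20 N. I'll hold it.

>>> {"op": "drive_tool", "data": {
  "increments": [
    [0,0,0,0,0,0,-1],
    [0,0,0,0,0,0,-1],
    [0,0,0,0,0,0,-1],
    [0,0,0,0,0,0,-1],
    [0,0,0,0,0,0,-1],
    [0,0,0,0,0,0,-1],
    [0,0,0,0,0,0,-1],
    [0,0,0,0,0,0,-1]
  ]
}}

```text
time: 12.58
ee_pos: [0.5978, -0.1006, 0.077]
tool_rot: [0.608, 0.794, -0.0, 0.001]
wrist_force: [-4.1, -1.6, 10.3]
finger_gap: 0.0007
finger_force: 5.3
```

>>> {"op": "drive_tool", "data": {
  "increments": [
    [0,0,0,0,0,0,-1],
    [0,0,0,0,0,0,-1],
    [0,0,0,0,0,0,-1],
    [0,0,0,0,0,0,-1],
    [0,0,0,0,0,0,-1],
    [0,0,0,0,0,0,-1],
    [0,0,0,0,0,0,-1],
    [0,0,0,0,0,0,-1]
  ]
}}

```text
time: 13.25
ee_pos: [0.5977, -0.1006, 0.077]
tool_rot: [0.608, 0.794, -0.0, 0.001]
wrist_force: [-3.8, -1.6, 11.0]
finger_gap: 0.0002
finger_force: 5.3
```

>>> {"op": "drive_tool", "data": {
  "increments": [
    [0,0,-0.0015,0,0,0,-1],
    [0,0,-0.0015,0,0,0,-1],
    [0,0,-0.0015,0,0,0,-1],
    [0,0,-0.0015,0,0,0,-1],
    [0,0,-0.0015,0,0,0,-1],
    [0,0,-0.0015,0,0,0,-1],
    [0,0,-0.0015,0,0,0,-1],
    [0,0,-0.0015,0,0,0,-1],
    [0,0,-0.0015,0,0,0,-1],
    [0,0,-0.0015,0,0,0,-1],
    [0,0,-0.0015,0,0,0,-1],
    [0,0,-0.0015,0,0,0,-1],
    [0,0,-0.0015,0,0,0,-1],
    [0,0,-0.0015,0,0,0,-1],
    [0,0,-0.0015,0,0,0,-1],
    [0,0,-0.0015,0,0,0,-1]
  ]
}}

```text
time: 14.58
ee_pos: [0.5978, -0.1006, 0.0757]
tool_rot: [0.608, 0.794, -0.0, 0.001]
wrist_force: [-3.9, -1.7, 10.8]
finger_gap: 0.0007
finger_force: 5.5
```

```bash
python3 - <<'E'
from h import *
f=grab_frame("side")
cv2.imwrite("pics/s1.png",cv2.resize(f["pixels"][190:310,200:340],None,fx=5,fy=5,interpolation=cv2.INTER_CUBIC))
E
python3 look3.py pics/a10.png
```

```text
brass 5142
knob 271.0 260.0
{'time': 14.6833, 'ee_pos': [0.5978, -0.1006, 0.0757], 'wrist_force': [-4.0195, -0.6471, 10.1795]}
```

View pics/s1.png

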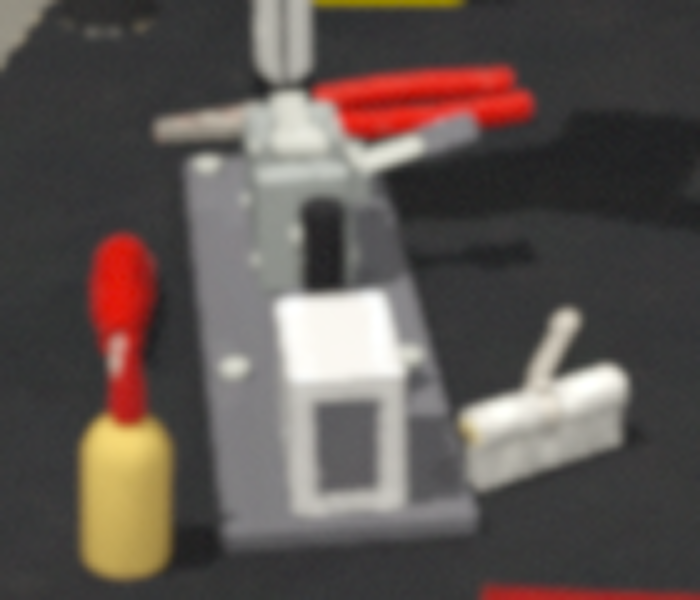

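The side view shows the scene undisturbed and the lever up at the right of the housing. I'll lift off and go over the release plate.

>>> {"op": "drive_tool", "data": {
  "increments": [
    [0,0,0.025,0,0,0,-1],
    [0,0,0.05,0,0,0,-1],
    [-0.035,0.016,0.05,0,0,0,-1],
    [-0.07,0.033,0.05,0,0,0,-1],
    [-0.088,0.042,0.05,0,0,0,-1],
    [-0.088,0.042,0.03,0,0,0,-1],
    [-0.088,0.042,0.01,0,0,0,-1],
    [-0.088,0.042,0.005,0,0,0,-1]
  ]
}}

```text
time: 15.35
ee_pos: [0.5068, -0.0565, 0.0744]
tool_rot: [0.608, 0.794, -0.001, -0.003]
wrist_force: [-0.5, 0.0, 2.7]
finger_gap: 0.0004
finger_force: 2.1
```

```bash
python3 look3.py pics/a11.png; python3 - <<'E'
import cv2
p=cv2.imread("pics/a11.png");cv2.imwrite("pics/a11.png",p)
E
```

```text
brass 5185
knob 278.0 258.0
{'time': 15.4, 'ee_pos': [0.507, -0.0567, 0.0746], 'wrist_force': [-0.2058, 0.1991, -0.7845]}
```

>>> {"op": "drive_tool", "data": {
  "increments": [
    [0,0,-0.006,0,0,0,-1],
    [0,0,-0.012,0,0,0,-1],
    [0,0,-0.018,0,0,0,-1],
    [0,0,-0.024,0,0,0,-1],
    [0,0,-0.028,0,0,0,-1],
    [0,0,-0.029,0,0,0,-1],
    [0,0,-0.029,0,0,0,-1]
  ]
}}

```text
time: 15.98
ee_pos: [0.51, -0.058, 0.05]
tool_rot: [0.608, 0.794, 0.0, 0.001]
wrist_force: [-1.0, -0.9, 3.9]
finger_gap: 0.0003
finger_force: 2.2
```

```bash
python3 look3.py pics/a11.png
```

```text
brass 4693
knob 287.0 255.0
{'time': 16.0333, 'ee_pos': [0.51, -0.058, 0.0499], 'wrist_force': [-2.0761, -0.2133, 3.9323]}
```

>>> {"op": "drive_tool", "data": {
  "increments": [
    [0,0,-0.002,0,0,0,-1],
    [0,0,-0.003,0,0,0,-1],
    [0,0,-0.003,0,0,0,-1],
    [0,0,0.03,0,0,0,0.0],
    [0,0,0.07,0,0,0,0.0],
    [0,0,0.1,0,0,0,0.0],
    [0,0,0.1,0,0,0,0.0]
  ]
}}

```text
time: 16.62
ee_pos: [0.5139, -0.0584, 0.1569]
tool_rot: [0.608, 0.794, 0.003, 0.007]
wrist_force: [1.5, 0.2, 0.8]
finger_gap: 0.0236
finger_force: 0.0
```

```bash
python3 look3.py pics/a12.png;  python3 - <<'E'
from h import *
f=grab_frame("top")
c0=np.array([.5649,.0193]);ax=np.array([-.2597,.9657]);ay=np.array([-.9657,-.2597])
for n in("jaw_knob","release_plate"):
    print(n,cen(n,"top"))
E
```

```text
brass 4720
knob 287.0 255.0
{'time': 16.6667, 'ee_pos': [0.5124, -0.0581, 0.1534], 'wrist_force': [0.2159, 0.3807, -0.3546]}
jaw_knob (0.58, np.float64(222.584), np.float64(222.21), [203.7, 211.3, 42.9, 24.2])
release_plate (0.26, np.float64(224.016), np.float64(222.106), [203.8, 214.1, 44.2, 18.5])
```

View pics/a12.png

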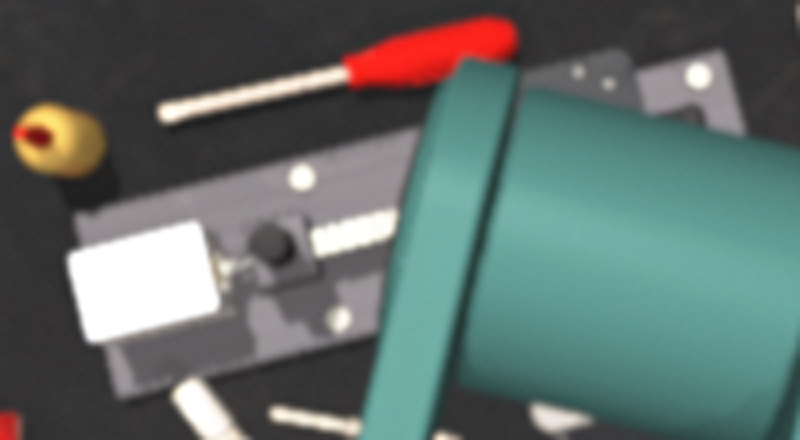

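The lever is pressed down to its stop, the knob is at (270,245) and no brass shows at the case front. Now for the knob.

>>> {"op": "drive_tool", "data": {
  "increments": [
    [0.009,0.036,0,0,0,0,0],
    [0.018,0.073,0,0,0,0,0],
    [0.027,0.11,0,0,0,0,0],
    [0.036,0.1455,0,0,0,0,0],
    [0.036,0.1455,0,0,0,0,0],
    [0.036,0.1455,0,0,0,0,0],
    [0.036,0.1455,-0.02,0,0,0,0],
    [0.036,0.1455,-0.045,0,0,0,0],
    [0.036,0.1455,-0.07,0,0,0,0],
    [0.036,0.1455,-0.075,0,0,0,0],
    [0.036,0.1455,-0.075,0,0,0,0]
  ],
  "newtons": 12
}}

```text
time: 17.73
ee_pos: [0.5426, 0.0864, 0.0705]
tool_rot: [0.609, 0.793, -0.003, -0.003]
wrist_force: [-0.6, 0.0, -0.7]
finger_gap: 0.0468
finger_force: 0.0
```

>>> {"op": "drive_tool", "data": {
  "increments": [
    [0,0,0,0,0,0,-1],
    [0,0,0,0,0,0,-1],
    [0,0,0,0,0,0,-1],
    [0,0,0,0,0,0,-1],
    [0,0,0,0,0,0,-1],
    [0,0,0,0,0,0,-1]
  ]
}}

```text
time: 18.23
ee_pos: [0.546, 0.0878, 0.0754]
tool_rot: [0.608, 0.794, 0.001, 0.001]
wrist_force: [-0.1, 0.1, 4.0]
finger_gap: 0.0198
finger_force: 12.0
```

>>> {"op": "drive_tool", "data": {
  "increments": [
    [0.0013,-0.0048,0,0,0,0,-1],
    [0.0026,-0.0097,0,0,0,0,-1],
    [0.0039,-0.0145,0,0,0,0,-1],
    [0.0052,-0.0193,0,0,0,0,-1],
    [0.0065,-0.0241,0,0,0,0,-1],
    [0.0078,-0.029,0,0,0,0,-1],
    [0.0091,-0.0338,0,0,0,0,-1],
    [0.0104,-0.0386,0,0,0,0,-1],
    [0.0117,-0.0435,0,0,0,0,-1],
    [0.013,-0.0483,0,0,0,0,-1],
    [0.0143,-0.0531,0,0,0,0,-1],
    [0.0143,-0.0531,0,0,0,0,-1]
  ]
}}

```text
time: 19.23
ee_pos: [0.5608, 0.0343, 0.0754]
tool_rot: [0.608, 0.794, 0.001, 0.001]
wrist_force: [0.4, 0.3, 5.0]
finger_gap: 0.0199
finger_force: 12.0
```

>>> {"op": "drive_tool", "data": {
  "increments": [
    [0.0005,-0.0019,0,0,0,0,-1],
    [0.001,-0.0039,0,0,0,0,-1],
    [0.0015,-0.0058,0,0,0,0,-1],
    [0.0015,-0.0058,0,0,0,0,-1]
  ]
}}

```text
time: 19.57
ee_pos: [0.5622, 0.029, 0.0754]
tool_rot: [0.608, 0.794, 0.001, 0.001]
wrist_force: [-0.8, 0.9, 4.3]
finger_gap: 0.0193
finger_force: 12.0
```

>>> {"op": "drive_tool", "data": {
  "increments": [
    [0.0005,-0.0019,0,0,0,0,-1],
    [0.001,-0.0039,0,0,0,0,-1],
    [0.001,-0.0039,0,0,0,0,-1]
  ]
}}

```text
time: 19.82
ee_pos: [0.5633, 0.0251, 0.0754]
tool_rot: [0.608, 0.794, 0.001, 0.001]
wrist_force: [0.6, 0.8, 4.5]
finger_gap: 0.0198
finger_force: 12.0
```

>>> {"op": "drive_tool", "data": {
  "increments": [
    [0.0005,-0.0019,0,0,0,0,-1],
    [0.001,-0.0039,0,0,0,0,-1],
    [0.001,-0.0039,0,0,0,0,-1]
  ]
}}

```text
time: 20.07
ee_pos: [0.5636, 0.0239, 0.0754]
tool_rot: [0.608, 0.794, 0.003, -0.001]
wrist_force: [-1.2, 6.8, 6.5]
finger_gap: 0.0196
finger_force: 12.0
```

>>> {"op": "drive_tool", "data": {
  "increments": [
    [0.0005,-0.0019,0,0,0,0,-1],
    [0.001,-0.0039,0,0,0,0,-1],
    [0.001,-0.0039,0,0,0,0,-1]
  ]
}}

```text
time: 20.32
ee_pos: [0.564, 0.0227, 0.0752]
tool_rot: [0.608, 0.794, 0.004, -0.003]
wrist_force: [-2.6, 12.4, 7.2]
finger_gap: 0.0194
finger_force: 12.0
```

The wrist force rises, so the jaw is against its rear stop. I'll ease off slightly, open the fingers and lift.

>>> {"op": "drive_tool", "data": {
  "increments": [
    [-0.0005,0.002,0,0,0,0,-1],
    [-0.001,0.004,0,0,0,0,-1],
    [-0.001,0.004,0,0,0,0,0],
    [-0.001,0.004,0,0,0,0,0],
    [-0.001,0.004,0,0,0,0,0],
    [-0.001,0.004,0,0,0,0,0],
    [-0.001,0.004,0.02,0,0,0,0],
    [-0.001,0.004,0.05,0,0,0,0],
    [-0.001,0.004,0.09,0,0,0,0],
    [-0.04,0.004,0.12,0,0,0,0],
    [-0.08,0.004,0.15,0,0,0,0],
    [-0.12,0.004,0.15,0,0,0,0],
    [-0.16,-0.03,0.15,0,0,0,0],
    [-0.2,-0.07,0.15,0,0,0,0],
    [-0.2,-0.11,0.15,0,0,0,0],
    [-0.2,-0.15,0.15,0,0,0,0],
    [-0.2,-0.19,0.15,0,0,0,0],
    [-0.2,-0.23,0.15,0,0,0,0],
    [-0.2,-0.23,0.15,0,0,0,0]
  ]
}}

```text
time: 21.9
ee_pos: [0.3628, -0.2168, 0.2236]
tool_rot: [0.61, 0.792, -0.001, 0.0]
wrist_force: [-0.3, 0.4, -0.6]
finger_gap: 0.0472
finger_force: 0.0
```

```bash
python3 look3.py pics/a13.png
```

```text
brass 5758
knob nan nan
{'time': 21.95, 'ee_pos': [0.3628, -0.2186, 0.2232], 'wrist_force': [-0.6066, -2.4143, 0.4118]}
  return _methods._mean(a, axis=axis, dtype=dtype,
  ret = ret.dtype.type(ret / rcount)
```

View pics/a13.png

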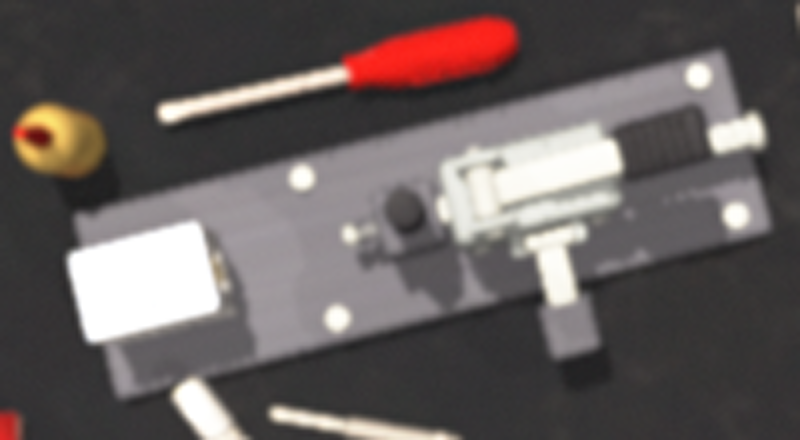

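The knob is back at (405,210) by the housing, the brass shows only as the face flush in the case front at (222,270), and the other tools haven't moved. I'll hand in.

```bash
python3 -c "
from plant import *
print(job_done())"
```

```text
the job is handed in; nothing more can be done
None
```

I handed the job in at about 22 s of robot time: the cylinder looks fully home, the pad bore on it with an estimated 20 N (about 11 N on the trigger) for over 2 s, the lever is down, and the jaw is back at its rear stop; the verdict was not reported.

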